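# Bed the tile and start the clamp screw of a tile jig

## Task

Press the tile in the jig down until it lies level in its nest (its outer edge rides up on a stiff ejector bar), then turn the jig's crank screw backward (counter-clockwise seen from above) until you see or feel it drop into its thread, and forward (clockwise) one full turn. Leave the other things on the bench alone, and finish holding the screw there: the program ends with the fingers still gripping the crank's wooden knob.

Things in the scene. Friction and masses are not known exactly. Their poses are not given: they have to be found in the camera images.
- jig: The fixed tile jig: grey base plate 200 x 310 x 20 mm on the table. Origin: centre of its underside; x across the plate, y along it, z up. Tile nest on the +y half: floor = the plate's top, 20 mm up, with steel fences 8 mm high at the sides and towards the screw, the outer (+y) side open. Screw boss on the -y half.
- press_point (a point): Point of the jig right above the ejector bar, 111 mm from the jig's origin along +y, at the height of the top face of a level tile (34 mm above the table). At the start the tile's top there is about 11 mm higher. Press the tile here.
- tile: The loose white tile in the nest, 100 x 100 x 14 mm, about 0.28 kg. Origin: centre of its underside; z is its upward normal. It starts tilted by about 0.12 rad, its +y edge (away from the screw) up on the ejector; level, its origin is 20 mm above the table, near x = 0, y = 73 mm in the jig's frame.
- ejector (a joint): The steel ejector bar (60 x 12 mm) under the tile's outer edge, in m: 0 = 10 mm proud of the nest floor, 0.010 = pushed flush. It slides with a stiff friction of about 5 N and stays where it is pushed.
- screw_axis (a point): Point on the crank screw's vertical axis, centre of the top of the dark round boss (56 mm in diameter, top 65 mm above the table), 75 mm from the jig's origin along -y; fixed to the jig. A dark clamp tongue, 24 mm wide, 47 to 55 mm above the table, runs from the boss along +y over the tile's inner edge, 107 mm from this axis.
- screw (a joint): Turn of the crank screw, in rad, counter-clockwise (backward) positive; at 0 the crank arm points along the jig's +x and its direction turns with this value. Starts between -0.4 and 0.4. Light friction (about 0.06 N m). The place of the thread's start is hidden: the drop comes 1.0 to 5.3 rad backward of the start position.
- screw_lift (a joint): Height of the screw, in m; 0 = its tooth at the start of the boss's thread (right-hand, coarse pitch 10 mm). It starts with the tooth on top of the first flight; backward it climbs 10 mm per turn to about +0.010, where the tooth leaves the flight's end and the screw drops by its weight to about 0. Forward from there it sinks 10 mm per turn: -0.010 after one turn (-0.0145 at most).
- thread_start (a point): Centre of the thread's start inside the boss, 15 mm below screw_axis; not visible. The screw weighs 4.5 N, slides freely up and down and falls fully within 0.25 rad past the flight's end. If the fingers carry it there it cannot fall (its weight then hangs on them) and jams when turned forward: push the knob sideways, or loosen the grip, so that it falls.
- knob: Upright wooden crank knob, a sleeve spinning freely on its pin: 20 mm in diameter, 48 mm tall. Origin: centre of its lower end, 50 mm from the screw axis; at screw_lift 0 that is 90 mm above the table, its top 138 mm; it moves up and down with the screw. The crank arm (16 mm wide, 8 mm thick) ends 1 mm below it; nothing else of the screw stands higher.
- chip_a: A bystander: glazed mosaic chip 18 x 34 x 14 mm on the jig's plate. Origin at the underside's centre. Leave alone.
- chip_b: A bystander: glazed mosaic chip 18 x 26 x 14 mm on the jig's plate. Origin at the underside's centre. Leave alone.
- hammer: A bystander: hammer, 240 mm long, lying on the table near the robot. Leave alone.
- brush: A bystander: brush lying on the table near the robot. Leave alone.
- glaze_jar: A bystander: glaze jar, 70 mm in diameter, 90 mm tall. Leave alone.
- cup: A bystander: clay cup, 72 mm in diameter, 80 mm tall. Leave alone.
- spare_tile: A bystander: a spare white tile 100 x 100 x 14 mm lying flat on the table beyond the jig. Leave alone.
Things that resemble listed ones, but are neither listed nor needed, are in the scene too. What is shaped like the tile but pink or turquoise is not meant.

How it is judged:
On the way, in this order (a step that is already met when the one before it is completed fails the run):
1. the tile has been pressed level in its nest (angle between tile's own z axis and vertical below 0.03 rad and z of tile in the frame of jig below 0.0225 m and value of joint ejector above 0.0075 m and x of tile in the frame of jig between -0.01 and 0.01 m and y of tile in the frame of jig between 0.06 and 0.09 m), for 0.2 s.
2. the screw has been turned backward and has dropped to the start of its thread (value of joint screw above 0.8 rad and value of joint screw_lift below 0.002 m), for 0.1 s.
3. the screw has been turned forward about one turn into its thread (value of joint screw_lift between -0.0125 and -0.0075 m), for 0.1 s.
At the end, for the whole second after the job is handed in: Tile level in the nest (tilt under 0.03 rad, underside within 2.5 mm of the floor, ejector 7.5 mm down or more); screw one turn (within a quarter) into its thread, screw_lift -0.0125 to -0.0075, at rest (under 0.1 rad/s); fingers hold the knob with over 1.5 N (all of step 1 and all of step 3 and contact force between the fingers and knob above 1.5 N and velocity of joint screw between -0.1 and 0.1 rad/s); the arm keeps its last pose, push and grip.
It fails at once if a bystander was moved more than 25 mm (distance of any of chip_a, chip_b, hammer, brush, glaze_jar, cup, spare_tile from where it was at the start of the episode above 0.025 m).
It also fails if it takes over 67 s, if anything falls off the work surface, if the arm or the gripper's body presses on something with over 40 N, if the wrist force passes 120 N, or if a joint passes its speed limit or range.

## Robot

A 7-joint arm with a two-finger parallel gripper is mounted at the origin on the work surface. World frame = base frame: x ahead of the robot, y to its left, z up, the work surface at z = 0. Lengths are in m, angles in rad, forces in N, time in s.
With the tool pointing down it reaches from about 0.425 to 0.875 m from the base axis. Payload 4.7 kg.
Tool frame: the origin (TCP) lies on the centre line of the jaws, within the pads' length; the fingertips stand 14 mm ahead of it and the grasp point (between the pads) lies 5 mm behind it; z points along the fingers, y is the line along which they close (so a half turn about z gives the same grasp; the last joint's range is limited). The gripper opens to 87 mm and grips with 3 to 60 N. Pads are 19 mm wide; open, the fingers measure 117 mm over their backs; the gripper's body (75 mm by 190 mm) begins 51 mm behind the grasp point.
Start: joints at [-1.149, 0.321, -0.07, 1.45, 0.023, 1.371, -0.057], TCP at [0.258, 0.597, 0.237] pointing down, gripper open.
Joint ranges: [-2.86, 2.86], [-0.3, 2.09], [-1.38, 1.24], [0.06, 2.45], [-1.56, 4.7], [0.09, 2.05], [-2.69, 2.69]. Speed limits (rad/s): [2.57, 2.57, 3.14, 3.14, 3.14, 3.14, 3.14].

## Interface

Orientations are given as a rotation vector (axis times angle).
In Python, from bench import * gives the robot as it stands.
- The arm moves only by the shell command python3 -m jog 'ROWS' [FORCE]. ROWS is JSON, a list of rows, each an object of numbers: "claw": the finger opening in mm, from 0 to 87; "dx", "dy", "dz": the shift along the tool's x, y, z in mm; "spin": the turn about the tool's z in degrees. In form: [{"claw": .., "dx": .., "dy": .., "dz": .., "spin": ..}, ...]. A call has 1 to 20 rows; each row is the pose to reach, as a shift and turn from the pose commanded when the call began, along the tool's axes at that moment; what a row does not reach only later rows make up. A row lasts 1/12 s, in which the tool goes at most 41.7 mm and 7.16 degrees, less where a joint would pass 70% of its speed; a pose out of reach is approached as far as the arm can. A call with a gripper value outside its range is refused whole. The fingers move at their own pace and stop on an object; FORCE is the grip in N (left out, the last holds). Time passes only in rows, so rows that repeat a pose let the fingers close. It gives the time, the measured TCP pose, the force, the opening and the grip force at its end, in the units of the state.
- get_state(): the state, without advancing time (a new reading comes with each control period).
- get_image(name): name is "side" or "top" or "wrist"; returns a dict with "frame" (480x640x3 uint8, red, green, blue), "depth" (480x640 float32, m along the optical axis (not along the pixel's ray), 0 where there is no reading), "K" (3x3 intrinsics, pixels), "T" (4x4, takes a point from camera to world coordinates); the wrist camera has in their place "mount" (4x4, takes a point from camera to tool coordinates, whose origin is the TCP and whose axes are the flange's). Camera axes: x right, y down, z forward; pixel columns grow to the right and rows downward; lengths in m; the calibration is good to about 2 mm. A picture is of the moment at which its call begins: read the wrist's pose just before it.
- close_job(): hands the job in; it is judged then, once.
The state is a dict: "time": time; "joint_positions": joint angles; "qd": joint speeds; "joint_torque": joint torques, N m; "position": TCP position; "tool_rot": TCP orientation; "ft_force": force on the tool from outside, world axes, zero at the start; "torque": the same for the moment, N m; "grip_width": opening from 0.0 (shut) to 1.0 (fully open); "grip_force": force on a finger pad.
Only numpy, scipy, OpenCV 4.12 (cv2) and the standard library are available. Lean on these libraries where they do the work, as an engineer would, in place of code of your own. Each camera call takes 0.05 s, during which the arm holds its last target. There are 200 camera calls.

## Working session

There is one attempt and no reset: what is moved stays moved. The work goes in short steps, Python scripts to look and compute and a shell command to move; the robot and the scene stay as the last step left them, time stands still between calls to the robot, and variables do not carry over. Pictures are saved under pics/ and viewed, at most 10 in all, crops included, and the job is handed in when it is done.

```bash
mkdir -p pics; python3 - <<'E'
from bench import *
import cv2,pickle
s=get_state();print({k:(v if not hasattr(v,'round') else v) for k,v in s.items()})
for n in("top","side"):
    d=get_image(n);pickle.dump(d,open(n+'.pkl','wb'));cv2.imwrite(f'pics/{n}0.png',d['frame'][:,:,::-1]);print(n,d['K'],d['T'])
E
```

```text
{'time': 0.0, 'joint_positions': array([-1.14889948,  0.32179748, -0.070089  ,  1.45164525,  0.02260401,
        1.37080192, -0.05690626]), 'qd': array([ 0.00153879,  0.00087359,  0.00122768, -0.00108033, -0.00015446,
        0.00063576,  0.00022594]), 'joint_torque': array([-3.21633679e-04, -4.91290855e+01, -4.04090155e-01, -3.12527204e+01,
       -6.39306614e-02,  4.39245184e-02,  1.73000572e-04]), 'position': array([0.25762086, 0.59620564, 0.23549304]), 'tool_rot': array([-6.36035882e-01, -3.07624800e+00,  2.89622505e-03]), 'ft_force': array([-0.36777698, -0.49333467,  0.87620664]), 'torque': array([-0.02096547,  0.01329018, -0.00348317]), 'grip_force': 0.0, 'grip_width': 1.0030201599713615}
top [[436.0511786    0.         322.22871754]
 [  0.         436.0511786  243.00466337]
 [  0.           0.           1.        ]] [[-0.00969171 -0.98284206  0.18419432  0.34978643]
 [-0.9999325   0.01070623  0.00451411  0.06482937]
 [-0.00640868 -0.18413814 -0.98287948  0.99553861]
 [ 0.          0.          0.          1.        ]]
side [[552.3933211    0.         322.2005391 ]
 [  0.         552.3933211  243.25102032]
 [  0.           0.           1.        ]] [[ 0.99491672 -0.07001319  0.07238003  0.45155728]
 [-0.09941719 -0.56849355  0.81665862 -1.06553171]
 [-0.01602929 -0.81970314 -0.57256426  0.87967702]
 [ 0.          0.          0.          1.        ]]
```

View pics/top0.png

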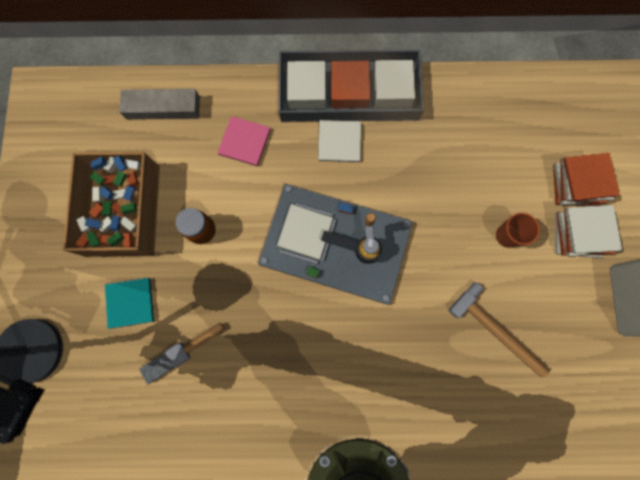

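View pics/side0.png

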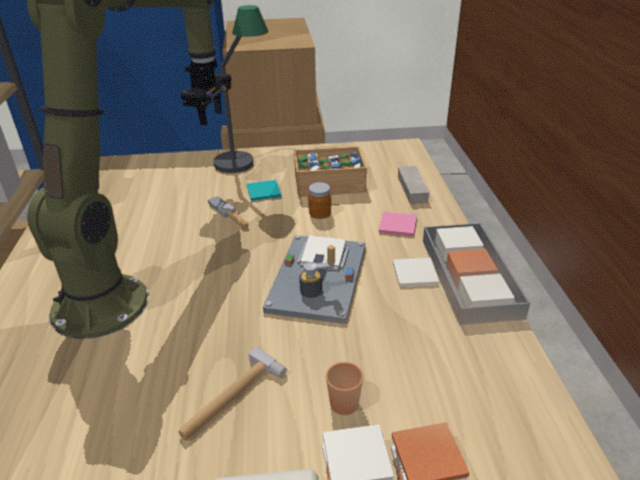

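The top view shows the jig centred near (337,243). The white tile in its nest at (305,233) lies towards world +y, the boss is at (369,250), and the knob tip is at (370,218). White tile-like things: (305,233) on the jig, (340,140) loose beyond the jig, (306,83) and (394,83) in the tray, and (592,228) on the stack. Only (305,233) sits in the nest with the clamp tongue over it. I'll confirm that in a crop and measure it.

```bash
cat > h.py <<'E'
import numpy as np,cv2,pickle
def ray(d,px,z,T=None):
    T=d['T'] if T is None else T
    v=T[:3,:3]@np.linalg.solve(d['K'],[px[0],px[1],1.]);o=T[:3,3];return o+v*(z-o[2])/v[2]
def proj(d,p,T=None):
    T=d['T'] if T is None else T
    q=T[:3,:3].T@(np.array(p)-T[:3,3]);q=d['K']@q;return q[:2]/q[2]
E
python3 - <<'E'
from h import *
d=pickle.load(open('top.pkl','rb'));f=d['frame'][:,:,::-1].copy()
hsv=cv2.cvtColor(f,cv2.COLOR_BGR2HSV)
b=np.array(f).astype(int)
m=((b[:,:,0]>=b[:,:,2]-2)&(b.max(2)>45)).astype(np.uint8)   # bluish grey
m[:, :250]=0;m[:,425:]=0;m[:175]=0;m[310:]=0
m=cv2.morphologyEx(m,cv2.MORPH_OPEN,np.ones((3,3)))
c=max(cv2.findContours(m,0,2)[0],key=cv2.contourArea)
r=cv2.minAreaRect(c);q=cv2.boxPoints(r);print(r)
P=np.array([ray(d,p,.02) for p in q]);print(P.round(4),np.linalg.norm(np.diff(P,axis=0),axis=1))
W=np.array([ray(d,p[0],.02)[:2] for p in c]).astype(np.float32)
R=cv2.minAreaRect(W);print(R)
g=f.copy();cv2.drawContours(g,[np.intp(q)],0,(0,0,255),1)
a=cv2.resize(g[175:310,250:425],None,fx=4,fy=4,interpolation=cv2.INTER_CUBIC)
cv2.imwrite('pics/crop1.png',a)
E
```

```text
((335.5046081542969, 243.15138244628906), (136.29867553710938, 85.05497741699219), 16.699241638183594)
[[ 0.4853  0.2148  0.02  ]
 [ 0.6767  0.1609  0.02  ]
 [ 0.5794 -0.1394  0.02  ]
 [ 0.3947 -0.0764  0.02  ]] [0.19889742 0.31568503 0.19513048]
((0.533892035484314, 0.03911826014518738), (0.3057396411895752, 0.19577768445014954), 72.31289672851562)
```

View pics/crop1.png

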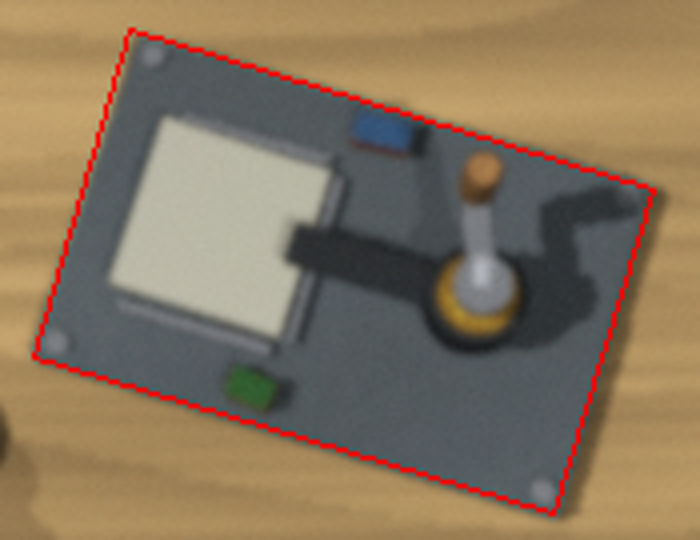

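Crop: the white tile in the nest at crop (220,230), with fences on three sides and the tongue tip at (290,240) over it, so this is the tile. The chips are at (380,130) and (250,388), the boss at (475,300), and the knob top at (485,165). The jig rectangle fits well. Next I work out the moves.

```bash
cat >> h.py <<'E'
from scipy.spatial.transform import Rotation as Ro
C=np.array([.534,.039]);jy=np.array([.304,.953]);jx=np.array([.953,-.304])
AX=C-.075*jy;PP=C+.111*jy
def shift(s,p): # mm along tool axes
    R=Ro.from_rotvec(s['tool_rot']).as_matrix();return (1000*R.T@(np.array(p)-s['position'])).round(1)
E
python3 - <<'E'
from h import *
from bench import *
s=get_state();print(Ro.from_rotvec(s['tool_rot']).as_matrix().round(3))
d=pickle.load(open('top.pkl','rb'))
k=ray(d,(371.2,216),.143);v=k[:2]-AX
print('axis',AX,'press',PP,'knob',k,np.hypot(*v),'ang',np.arctan2(v@jy,v@jx))
print('to press above',shift(s,[*PP,.10]))
E
```

```text
[[-0.918  0.397 -0.001]
 [ 0.397  0.918 -0.002]
 [-0.    -0.002 -1.   ]]
axis [ 0.5112   -0.032475] press [0.567744 0.144783] knob [ 0.56373174 -0.03027062  0.143     ] 0.05257797293881518 ang 0.35072711930983475
to press above [-463.7 -291.2  136.1]
```

```bash
python3 -m jog '[{"claw":0,"dx":-35,"dy":-22,"dz":0},{"claw":0,"dx":-70,"dy":-44,"dz":0},{"claw":0,"dx":-105,"dy":-66,"dz":0},{"claw":0,"dx":-140,"dy":-88,"dz":0},{"claw":0,"dx":-175,"dy":-110,"dz":0},{"claw":0,"dx":-210,"dy":-132,"dz":0},{"claw":0,"dx":-245,"dy":-154,"dz":0},{"claw":0,"dx":-280,"dy":-176,"dz":0},{"claw":0,"dx":-315,"dy":-198,"dz":0},{"claw":0,"dx":-350,"dy":-220,"dz":10},{"claw":0,"dx":-385,"dy":-242,"dz":30},{"claw":0,"dx":-420,"dy":-264,"dz":60},{"claw":0,"dx":-450,"dy":-283,"dz":90},{"claw":0,"dx":-464,"dy":-291,"dz":110},{"claw":0,"dx":-464,"dy":-291,"dz":130},{"claw":0,"dx":-464,"dy":-291,"dz":136},{"claw":0,"dx":-464,"dy":-291,"dz":136},{"claw":0,"dx":-464,"dy":-291,"dz":136}]' 20
python3 - <<'E'
from h import *
from bench import *
s=get_state();print(s['position'],s['tool_rot'],s['ft_force'],s['grip_width'],shift(s,[*PP,.048]))
d=get_image('wrist');d['s']=s;pickle.dump(d,open('w1.pkl','wb'));t=get_image('top')
cv2.imwrite('pics/press1.png',cv2.hconcat([cv2.resize(d['frame'][:,:,::-1],(400,300)),cv2.resize(t['frame'][175:310,250:430,::-1],(400,300))]))
E
```

```text
[0.25766215 0.59624754 0.23556905] [-6.36137890e-01 -3.07624543e+00  2.63948020e-03] [-0.35559947 -0.63935274  0.56667738] 0.9972490344994633 [-463.7 -291.1  188.1]$[0]: bad value
```

View pics/press1.png

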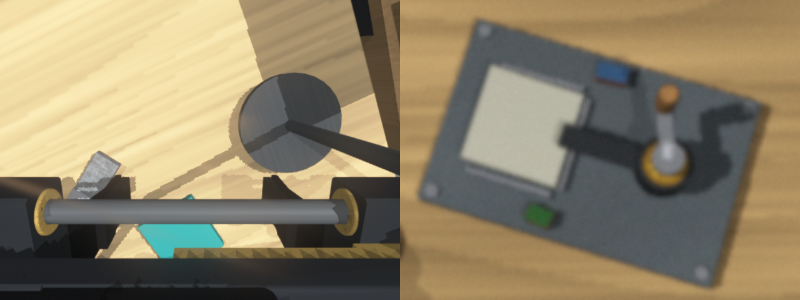

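The picture shows the arm still at its start, with the jig unchanged. The row was refused, probably because the "spin" key was missing, so I'll add it.

```bash
python3 -m jog '[{"claw":0,"dx":-35,"dy":-22,"dz":0,"spin":0},{"claw":0,"dx":-70,"dy":-44,"dz":0,"spin":0},{"claw":0,"dx":-105,"dy":-66,"dz":0,"spin":0},{"claw":0,"dx":-140,"dy":-88,"dz":0,"spin":0},{"claw":0,"dx":-175,"dy":-110,"dz":0,"spin":0},{"claw":0,"dx":-210,"dy":-132,"dz":0,"spin":0},{"claw":0,"dx":-245,"dy":-154,"dz":0,"spin":0},{"claw":0,"dx":-280,"dy":-176,"dz":0,"spin":0},{"claw":0,"dx":-315,"dy":-198,"dz":0,"spin":0},{"claw":0,"dx":-350,"dy":-220,"dz":10,"spin":0},{"claw":0,"dx":-385,"dy":-242,"dz":30,"spin":0},{"claw":0,"dx":-420,"dy":-264,"dz":60,"spin":0},{"claw":0,"dx":-450,"dy":-283,"dz":90,"spin":0},{"claw":0,"dx":-464,"dy":-291,"dz":110,"spin":0},{"claw":0,"dx":-464,"dy":-291,"dz":130,"spin":0},{"claw":0,"dx":-464,"dy":-291,"dz":136,"spin":0},{"claw":0,"dx":-464,"dy":-291,"dz":136,"spin":0},{"claw":0,"dx":-464,"dy":-291,"dz":136,"spin":0}]' 20
python3 - <<'E'
from h import *
from bench import *
s=get_state();print(s['position'],s['tool_rot'],s['ft_force'],s['grip_width'],shift(s,[*PP,.048]))
print(Ro.from_rotvec(s['tool_rot']).as_matrix().round(3))
E
```

```text
time: 1.7
position: [0.5682, 0.1473, 0.1012]
tool_rot: [-0.633, -3.077, -0.002]
ft_force: [0.8, 0.4, 1.0]
grip_width: 0.007
grip_force: 0.0
[0.56818721 0.14725633 0.10124674] [-6.33030239e-01 -3.07714831e+00 -1.61382975e-03] [0.79112296 0.4467401  1.0210597 ] 0.007372366973335007 [-0.6 -2.5 53.2]
[[-0.919  0.395  0.   ]
 [ 0.395  0.919  0.001]
 [ 0.     0.001 -1.   ]]
```

```bash
python3 -m jog '[{"claw":0,"dx":0,"dy":-2,"dz":18,"spin":0},{"claw":0,"dx":0,"dy":-2,"dz":34,"spin":0},{"claw":0,"dx":0,"dy":-2,"dz":39,"spin":0},{"claw":0,"dx":0,"dy":-2,"dz":42,"spin":0},{"claw":0,"dx":0,"dy":-2,"dz":45,"spin":0},{"claw":0,"dx":0,"dy":-2,"dz":48,"spin":0},{"claw":0,"dx":0,"dy":-2,"dz":50,"spin":0},{"claw":0,"dx":0,"dy":-2,"dz":52,"spin":0},{"claw":0,"dx":0,"dy":-2,"dz":53,"spin":0},{"claw":0,"dx":0,"dy":-2,"dz":54,"spin":0},{"claw":0,"dx":0,"dy":-2,"dz":54,"spin":0},{"claw":0,"dx":0,"dy":-2,"dz":54,"spin":0}]'
```

```text
time: 2.7
position: [0.5686, 0.1444, 0.0485]
tool_rot: [0.636, 3.075, 0.003]
ft_force: [-2.6, 2.3, 9.9]
grip_width: 0.004
grip_force: 5.1
```

```bash
python3 -m jog '[{"claw":0,"dx":0,"dy":0,"dz":1,"spin":0},{"claw":0,"dx":0,"dy":0,"dz":2,"spin":0},{"claw":0,"dx":0,"dy":0,"dz":2,"spin":0},{"claw":0,"dx":0,"dy":0,"dz":3,"spin":0},{"claw":0,"dx":0,"dy":0,"dz":3,"spin":0}]'
```

```text
time: 3.12
position: [0.5687, 0.1444, 0.0483]
tool_rot: [0.636, 3.075, 0.004]
ft_force: [-9.7, -0.9, 28.0]
grip_width: 0.007
grip_force: 14.1
```

```bash
python3 -m jog '[{"claw":0,"dx":0,"dy":0,"dz":-20,"spin":0},{"claw":0,"dx":0,"dy":0,"dz":-60,"spin":0},{"claw":0,"dx":0,"dy":0,"dz":-100,"spin":0},{"claw":0,"dx":0,"dy":0,"dz":-140,"spin":0},{"claw":50,"dx":-10,"dy":-25,"dz":-157,"spin":0},{"claw":50,"dx":-23,"dy":-60,"dz":-157,"spin":0},{"claw":50,"dx":-37,"dy":-95,"dz":-157,"spin":0},{"claw":50,"dx":-50,"dy":-128,"dz":-157,"spin":0},{"claw":50,"dx":-60,"dy":-155,"dz":-157,"spin":0},{"claw":50,"dx":-64,"dy":-163,"dz":-157,"spin":0},{"claw":50,"dx":-64,"dy":-163,"dz":-157,"spin":0},{"claw":50,"dx":-64,"dy":-163,"dz":-157,"spin":0}]'
python3 - <<'E'
from h import *
from bench import *
s=get_state();print(s['position'])
d=get_image('wrist');d['s']=s;pickle.dump(d,open('w2.pkl','wb'));t=get_image('side');pickle.dump(t,open('s2.pkl','wb'))
cv2.imwrite('pics/knob2.png',cv2.hconcat([cv2.resize(d['frame'][:,:,::-1],(400,300)),cv2.resize(t['frame'][200:350,240:390,::-1],(400,400))[50:350]]))
E
```

```text
time: 4.12
position: [0.5615, -0.0312, 0.2002]
tool_rot: [-0.638, -3.076, -0.001]
ft_force: [-0.4, 1.0, 0.6]
grip_width: 0.516
grip_force: 0.0
[ 0.56151772 -0.03121024  0.20024705]
```

View pics/knob2.png

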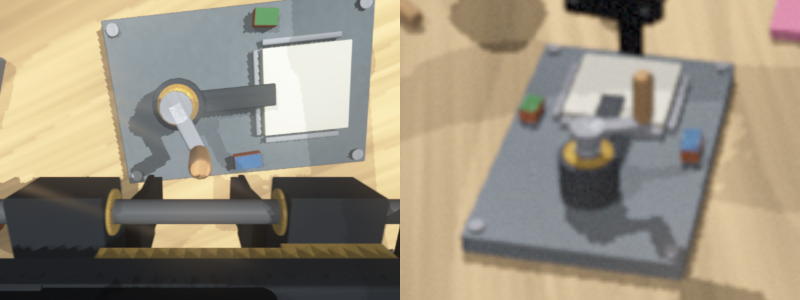

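The tile now lies level in the nest. The knob is in the wrist view at (200,165) of 400x300, beside the fingers, with the boss centre near (178,105). I'll measure the knob and axis from this wrist view.

```bash
python3 - <<'E'
from h import *
d=pickle.load(open('w2.pkl','rb'));s=d['s'];T=np.eye(4);T[:3,:3]=Ro.from_rotvec(s['tool_rot']).as_matrix();T[:3,3]=s['position'];T=T@d['mount']
f=d['frame'][:,:,::-1].copy();hsv=cv2.cvtColor(f,cv2.COLOR_BGR2HSV)
# point cloud in jig frame
v,u=np.mgrid[:480,:640];z=d['depth']
p=np.stack([(u-d['K'][0,2])/d['K'][0,0]*z,(v-d['K'][1,2])/d['K'][1,1]*z,z],-1)@T[:3,:3].T+T[:3,3]
ok=(z>0)&(v<290)
# plate: bluish/grey low sat, height ~.02
b=f.astype(int);m=ok&(abs(p[...,2]-.02)<.006)
q=p[m][:,:2];
mm=cv2.morphologyEx(m.astype(np.uint8),cv2.MORPH_OPEN,np.ones((5,5)));print('plate z',np.median(p[mm>0][:,2]))
c=max(cv2.findContours(mm,0,2)[0],key=cv2.contourArea)[:,0];W=np.array([ray(d,x,.02,T)[:2] for x in c],np.float32)
print('plate',cv2.minAreaRect(W))
k=ok&(p[...,2]>.10)&(hsv[...,1]>80)&(np.linalg.norm(p[...,:2]-[.5637,-.03],axis=-1)<.05)
kp=p[k];zt=np.percentile(kp[:,2],97);top=k&(p[...,2]>zt-.004);print('knob top z',zt,'n',top.sum(),'xy',p[top][:,:2].mean(0),(p[top].max(0)+p[top].min(0))/2)
bo=ok&(abs(p[...,2]-.065)<.004)&(np.linalg.norm(p[...,:2]-AX,axis=-1)<.035)
cc=cv2.minEnclosingCircle(p[bo][:,:2].astype(np.float32));print('boss',cc)
tl=ok&(hsv[...,1]<60)&(hsv[...,2]>150)&(abs(p[...,2]-.034)<.008)
A=np.c_[p[tl][:,:2],np.ones(tl.sum())];co=np.linalg.lstsq(A,p[tl][:,2],rcond=None)[0];print('tile tilt',co,np.median(p[tl][:,2]))
E
```

```text
plate z 0.020035515850530095
plate ((0.5349699258804321, 0.04047849774360657), (0.3084549605846405, 0.19882474839687347), 72.31267547607422)
knob top z 0.14571607847336843 n 936 xy [ 0.56154615 -0.0268564 ] [ 0.5621417  -0.01659961  0.16925398]
boss ((0.5125648975372314, -0.0308721661567688), 0.02803793177008629)
tile tilt [0.00568677 0.01391882 0.02857505] 0.03390057806096708
```

```bash
sed -i 's/^AX=.*/AX=np.array([.5123,-.031]);PP=C+.111*jy/' h.py; python3 -m jog '[{"claw":50,"dx":1,"dy":4,"dz":20,"spin":0},{"claw":50,"dx":1,"dy":4,"dz":45,"spin":0},{"claw":50,"dx":1,"dy":4,"dz":68,"spin":0},{"claw":50,"dx":1,"dy":4,"dz":78,"spin":0},{"claw":15,"dx":1,"dy":4,"dz":78,"spin":0},{"claw":15,"dx":1,"dy":4,"dz":78,"spin":0},{"claw":15,"dx":1,"dy":4,"dz":78,"spin":0},{"claw":15,"dx":1,"dy":4,"dz":78,"spin":0},{"claw":15,"dx":1,"dy":4,"dz":78,"spin":0},{"claw":15,"dx":1,"dy":4,"dz":78,"spin":0}]' 4
python3 - <<'E'
from h import *
from bench import *
s=get_state();R=Ro.from_rotvec(s['tool_rot']).as_matrix()
p=s['position'];v=p[:2]-AX;a0=np.arctan2(v[1],v[0]);print('ang deg',np.degrees(a0),np.hypot(*v))
a0=np.radians(4.7)
for t in range(0,181,10):
    a=a0+np.radians(t);q=np.array([.05*(np.cos(a)-np.cos(a0)),.05*(np.sin(a)-np.sin(a0)),0]);print(t,(1000*R.T@q).round(1)[:2])
E
```

```text
time: 5.05
position: [0.5628, -0.0279, 0.1236]
tool_rot: [0.636, 3.075, -0.0]
ft_force: [-0.6, -2.4, 3.4]
grip_width: 0.228
grip_force: 4.0
ang deg 3.5583072025033693 0.050639636973034786
0 [0. 0.]
10 [4.8 7.3]
20 [10.7 13.7]
30 [17.7 18.9]
40 [25.4 22.9]
50 [33.8 25.4]
60 [42.4 26.4]
70 [51.1 26. ]
80 [59.6 24. ]
90 [67.6 20.6]
100 [75.  15.8]
110 [81.3  9.9]
120 [86.6  2.9]
130 [90.5 -4.9]
140 [ 93.  -13.2]
150 [ 94.1 -21.9]
160 [ 93.6 -30.6]
170 [ 91.6 -39. ]
180 [ 88.2 -47.1]
```

```bash
python3 -m jog '[{"claw":15,"dx":2,"dy":4,"dz":0,"spin":0},{"claw":15,"dx":5,"dy":7,"dz":0,"spin":0},{"claw":15,"dx":8,"dy":11,"dz":0,"spin":0},{"claw":15,"dx":11,"dy":14,"dz":0,"spin":0},{"claw":15,"dx":14,"dy":16,"dz":0,"spin":0},{"claw":15,"dx":18,"dy":19,"dz":0,"spin":0},{"claw":15,"dx":21.5,"dy":21,"dz":0,"spin":0},{"claw":15,"dx":25.4,"dy":22.9,"dz":0,"spin":0},{"claw":15,"dx":29.5,"dy":24.3,"dz":0,"spin":0},{"claw":15,"dx":33.8,"dy":25.4,"dz":0,"spin":0},{"claw":15,"dx":33.8,"dy":25.4,"dz":0,"spin":0},{"claw":15,"dx":33.8,"dy":25.4,"dz":0,"spin":0}]'
cat > chk.py <<'E'
from h import *
from bench import *
import sys
s=get_state();R=Ro.from_rotvec(s['tool_rot']).as_matrix();v=s['position'][:2]-AX
print('ang deg',np.degrees(np.arctan2(v[1],v[0])),'r',np.hypot(*v),'z',s['position'][2],'f',s['ft_force'].round(1),'grip',s['grip_force'],s['grip_width'])
d=get_image('side');T=d['T']
h,u=d['depth'],np.mgrid[:480,:640]
z=d['depth'];p=np.stack([(u[1]-d['K'][0,2])/d['K'][0,0]*z,(u[0]-d['K'][1,2])/d['K'][1,1]*z,z],-1)@T[:3,:3].T+T[:3,3]
hs=cv2.cvtColor(d['frame'],cv2.COLOR_RGB2HSV)
# bright low-sat metal arm of crank: between axis and knob, z .07-.115
k=(z>0)&(hs[...,1]<70)&(np.linalg.norm(p[...,:2]-AX,axis=-1)<.03)&(p[...,2]>.07)&(p[...,2]<.13)
if k.sum()>10: print('arm/hub top z',k.sum(),np.percentile(p[k][:,2],[50,90,97]).round(4))
if len(sys.argv)>1: cv2.imwrite('pics/'+sys.argv[1],cv2.resize(d['frame'][190:330,240:400,::-1],None,fx=4,fy=4,interpolation=cv2.INTER_CUBIC))
E
python3 chk.py a1.png
```

```text
time: 6.05
position: [0.5401, 0.0103, 0.1222]
tool_rot: [-0.635, -3.074, -0.001]
ft_force: [-2.5, -2.6, 4.4]
grip_width: 0.226
grip_force: 4.0
ang deg 56.0620756153448 r 0.04976180249647283 z 0.12222267839883413 f [-2.5 -2.6  4.4] grip 4.000802053067254 0.22620064156235825
arm/hub top z 195 [0.093  0.096  0.0974]
```

View pics/a1.png

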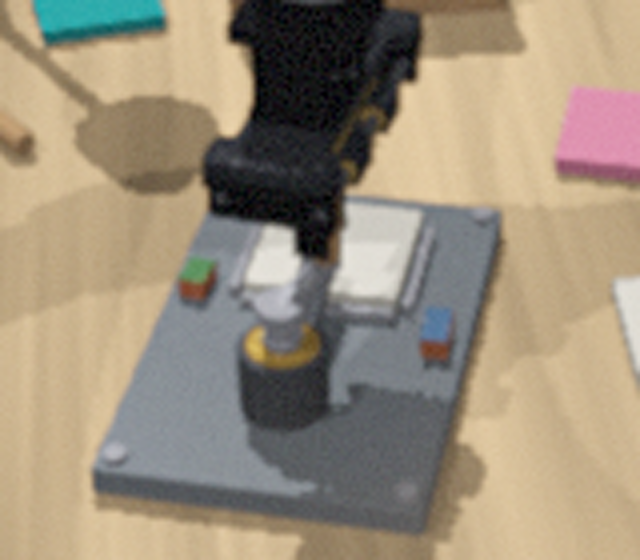

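The crank follows the gripper: in the crop the arm runs from the hub (275,300) to the fingers (320,245), and the tile is still flat. The fingers feel an upward drag of 4.4 N while it climbs. I'll keep turning backward.

```bash
python3 -m jog '[{"claw":15,"dx":4.3,"dy":0.6,"dz":0,"spin":0},{"claw":15,"dx":8.6,"dy":1,"dz":0,"spin":0},{"claw":15,"dx":13,"dy":1,"dz":0,"spin":0},{"claw":15,"dx":17.3,"dy":0.6,"dz":0,"spin":0},{"claw":15,"dx":21.5,"dy":-0.3,"dz":0,"spin":0},{"claw":15,"dx":25.8,"dy":-1.4,"dz":0,"spin":0},{"claw":15,"dx":29.9,"dy":-3,"dz":0,"spin":0},{"claw":15,"dx":33.8,"dy":-4.8,"dz":0,"spin":0},{"claw":15,"dx":33.8,"dy":-4.8,"dz":0,"spin":0}]'; python3 chk.py
```

```text
time: 6.85
position: [0.5074, 0.0204, 0.1229]
tool_rot: [-0.634, -3.076, -0.004]
ft_force: [-0.1, 2.8, 5.6]
grip_width: 0.22
grip_force: 4.0
ang deg 95.43699527486032 r 0.05160597249225886 z 0.12288447702675087 f [-0.1  2.8  5.6] grip 4.0001274056670155 0.2204950388390234
arm/hub top z 193 [0.0936 0.0965 0.0975]
```

```bash
python3 -m jog '[{"claw":15,"dx":3.8,"dy":-2.2,"dz":0,"spin":0},{"claw":15,"dx":7.4,"dy":-4.8,"dz":0,"spin":0},{"claw":15,"dx":10.7,"dy":-7.7,"dz":0,"spin":0},{"claw":15,"dx":13.7,"dy":-10.7,"dz":0,"spin":0},{"claw":15,"dx":13.7,"dy":-10.7,"dz":0,"spin":0}]'; python3 chk.py
```

```text
time: 7.32
position: [0.4883, 0.0141, 0.1206]
tool_rot: [-0.635, -3.071, 0.002]
ft_force: [-1.5, 3.3, -4.3]
grip_width: 0.226
grip_force: 4.0
ang deg 118.00830987954109 r 0.05103106812593595 z 0.12064136018560219 f [-1.5  3.3 -4.3] grip 3.999401870823931 0.22598128367249895
arm/hub top z 182 [0.0899 0.0925 0.0934]
```

The force flipped from +5.6 to −4.3 N and the arm is 4 mm lower, so the tooth has left the flight and the screw hangs on the fingers. I'll loosen the grip so it falls.

```bash
python3 -m jog '[{"claw":28,"dx":0,"dy":0,"dz":0,"spin":0},{"claw":28,"dx":0,"dy":0,"dz":0,"spin":0},{"claw":28,"dx":0,"dy":0,"dz":0,"spin":0},{"claw":28,"dx":0,"dy":0,"dz":0,"spin":0},{"claw":28,"dx":0,"dy":0,"dz":0,"spin":0}]'; python3 chk.py
```

```text
time: 7.78
position: [0.4921, 0.0135, 0.1229]
tool_rot: [0.637, 3.075, -0.001]
ft_force: [0.7, -0.5, -0.7]
grip_width: 0.319
grip_force: 0.0
ang deg 114.39081550511268 r 0.04882921204832428 z 0.12292000919240985 f [ 0.7 -0.5 -0.7] grip 0.0 0.3190375476267994
arm/hub top z 162 [0.0854 0.0883 0.0896]
```

```bash
python3 -m jog '[{"claw":15,"dx":0,"dy":0,"dz":0,"spin":0},{"claw":15,"dx":0,"dy":0,"dz":0,"spin":0},{"claw":15,"dx":0,"dy":0,"dz":0,"spin":0},{"claw":15,"dx":2.2,"dy":-2.7,"dz":0,"spin":0},{"claw":15,"dx":4.2,"dy":-5.5,"dz":0,"spin":0},{"claw":15,"dx":4.2,"dy":-5.5,"dz":0,"spin":0},{"claw":28,"dx":4.2,"dy":-5.5,"dz":0,"spin":0},{"claw":28,"dx":4.2,"dy":-5.5,"dz":0,"spin":0},{"claw":28,"dx":4.2,"dy":-5.5,"dz":0,"spin":0},{"claw":28,"dx":4.2,"dy":-5.5,"dz":0,"spin":0}]'; python3 chk.py a2.png
```

```text
time: 8.67
position: [0.4853, 0.0108, 0.1224]
tool_rot: [-0.636, -3.076, 0.0]
ft_force: [0.3, 0.6, -0.4]
grip_width: 0.313
grip_force: 0.0
ang deg 122.85537105622168 r 0.049745697521750176 z 0.12239539691283577 f [ 0.3  0.6 -0.4] grip 0.0 0.3129400457456546
arm/hub top z 165 [0.0851 0.0876 0.0887]
```

View pics/a2.png

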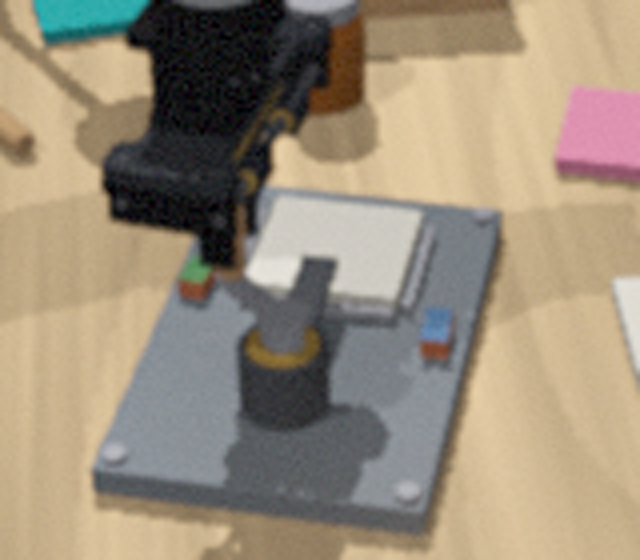

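The screw has dropped: the arm top is about 9 mm lower than at the peak, roughly lift 0. In the crop the hub is at (285,335), the arm points to the knob at (230,255), and the tile is flat. I'll compute the forward circle.

```bash
cat > arc.py <<'E'
from h import *
from bench import *
import sys
s=get_state();R=Ro.from_rotvec(s['tool_rot']).as_matrix();v=s['position'][:2]-AX
a0=float(sys.argv[1]);rt=1
for t in range(8,int(sys.argv[2])+1,8):
    a=np.radians(a0-t);tgt=np.r_[AX+.05*np.r_[np.cos(a),np.sin(a)],s['position'][2]]
    print(t,(1000*R.T@(tgt-s['position'])).round(1)[:2],'dz',round(t/36,1))
E
python3 arc.py 122.9 128
```

```text
8 [-3.9  5.6] dz 0.2
16 [-8.9 10.5] dz 0.4
24 [-14.6  14.6] dz 0.7
32 [-20.7  17.9] dz 0.9
40 [-27.2  20.3] dz 1.1
48 [-34.1  21.8] dz 1.3
56 [-41.   22.3] dz 1.6
64 [-48.   21.9] dz 1.8
72 [-54.8  20.4] dz 2.0
80 [-61.4  18.1] dz 2.2
88 [-67.5  14.8] dz 2.4
96 [-73.2  10.8] dz 2.7
104 [-78.2   5.9] dz 2.9
112 [-82.6   0.5] dz 3.1
120 [-86.1  -5.6] dz 3.3
128 [-88.7 -12. ] dz 3.6
```

```bash
python3 -m jog '[{"claw":15,"dx":0,"dy":0,"dz":0,"spin":0},{"claw":15,"dx":0,"dy":0,"dz":0,"spin":0},{"claw":15,"dx":0,"dy":0,"dz":0,"spin":0},{"claw":15,"dx":-3.9,"dy":5.6,"dz":0.2,"spin":0},{"claw":15,"dx":-8.9,"dy":10.5,"dz":0.4,"spin":0},{"claw":15,"dx":-14.6,"dy":14.6,"dz":0.7,"spin":0},{"claw":15,"dx":-20.7,"dy":17.9,"dz":0.9,"spin":0},{"claw":15,"dx":-27.2,"dy":20.3,"dz":1.1,"spin":0},{"claw":15,"dx":-34.1,"dy":21.8,"dz":1.3,"spin":0},{"claw":15,"dx":-41,"dy":22.3,"dz":1.6,"spin":0},{"claw":15,"dx":-48,"dy":21.9,"dz":1.8,"spin":0},{"claw":15,"dx":-54.8,"dy":20.4,"dz":2,"spin":0},{"claw":15,"dx":-61.4,"dy":18.1,"dz":2.2,"spin":0},{"claw":15,"dx":-67.5,"dy":14.8,"dz":2.4,"spin":0},{"claw":15,"dx":-73.2,"dy":10.8,"dz":2.7,"spin":0},{"claw":15,"dx":-78.2,"dy":5.9,"dz":2.9,"spin":0},{"claw":15,"dx":-82.6,"dy":0.5,"dz":3.1,"spin":0},{"claw":15,"dx":-86.1,"dy":-5.6,"dz":3.3,"spin":0},{"claw":15,"dx":-88.7,"dy":-12,"dz":3.6,"spin":0},{"claw":15,"dx":-88.7,"dy":-12,"dz":3.6,"spin":0}]' 5; python3 chk.py; python3 arc.py -5.1 128
```

```text
time: 10.38
position: [0.5623, -0.0376, 0.119]
tool_rot: [0.639, 3.075, -0.001]
ft_force: [-1.2, -0.0, -1.7]
grip_width: 0.226
grip_force: 5.0
ang deg -7.562034868586273 r 0.05045385625353862 z 0.1189821682326421 f [-1.2 -0.  -1.7] grip 4.999863977136556 0.22619232814556217
arm/hub top z 151 [0.082  0.0845 0.0855]
8 [-0.8 -5.2] dz 0.2
16 [ -1.6 -12.2] dz 0.4
24 [ -1.4 -19.1] dz 0.7
32 [ -0.2 -26. ] dz 0.9
40 [  1.9 -32.7] dz 1.1
48 [  4.9 -39. ] dz 1.3
56 [  8.8 -44.8] dz 1.6
64 [ 13.4 -50. ] dz 1.8
72 [ 18.8 -54.5] dz 2.0
80 [ 24.7 -58.2] dz 2.2
88 [ 31.  -61.1] dz 2.4
96 [ 37.7 -63.1] dz 2.7
104 [ 44.6 -64.1] dz 2.9
112 [ 51.6 -64.1] dz 3.1
120 [ 58.5 -63.2] dz 3.3
128 [ 65.2 -61.3] dz 3.6
```

```bash
python3 -m jog '[{"claw":15,"dx":-0.8,"dy":-6,"dz":0.2,"spin":0},{"claw":15,"dx":-1.6,"dy":-12.2,"dz":0.4,"spin":0},{"claw":15,"dx":-1.4,"dy":-19.1,"dz":0.7,"spin":0},{"claw":15,"dx":-0.2,"dy":-26,"dz":0.9,"spin":0},{"claw":15,"dx":1.9,"dy":-32.7,"dz":1.1,"spin":0},{"claw":15,"dx":4.9,"dy":-39,"dz":1.3,"spin":0},{"claw":15,"dx":8.8,"dy":-44.8,"dz":1.6,"spin":0},{"claw":15,"dx":13.4,"dy":-50,"dz":1.8,"spin":0},{"claw":15,"dx":18.8,"dy":-54.5,"dz":2,"spin":0},{"claw":15,"dx":24.7,"dy":-58.2,"dz":2.2,"spin":0},{"claw":15,"dx":31,"dy":-61.1,"dz":2.4,"spin":0},{"claw":15,"dx":37.7,"dy":-63.1,"dz":2.7,"spin":0},{"claw":15,"dx":44.6,"dy":-64.1,"dz":2.9,"spin":0},{"claw":15,"dx":51.6,"dy":-64.1,"dz":3.1,"spin":0},{"claw":15,"dx":58.5,"dy":-63.2,"dz":3.3,"spin":0},{"claw":15,"dx":65.2,"dy":-61.3,"dz":3.6,"spin":0},{"claw":15,"dx":65.2,"dy":-61.3,"dz":3.6,"spin":0}]'; python3 chk.py; python3 arc.py -133.1 104
```

```text
time: 11.85
position: [0.4756, -0.0644, 0.1151]
tool_rot: [-0.633, -3.073, -0.001]
ft_force: [-5.8, -2.6, 5.6]
grip_width: 0.228
grip_force: 5.0
ang deg -137.6849414227991 r 0.049664082907983007 z 0.11507283223940504 f [-5.8 -2.6  5.6] grip 5.000074909476098 0.22785552590066543
arm/hub top z 144 [0.0783 0.0814 0.1104]
8 [3.1 1.1] dz 0.2
16 [9.  4.7] dz 0.4
24 [14.4  9.2] dz 0.7
32 [19.1 14.4] dz 0.9
40 [23.  20.1] dz 1.1
48 [26.1 26.4] dz 1.3
56 [28.2 33. ] dz 1.6
64 [29.5 39.9] dz 1.8
72 [29.7 46.9] dz 2.0
80 [29.  53.8] dz 2.2
88 [27.4 60.6] dz 2.4
96 [24.8 67.1] dz 2.7
104 [21.3 73.1] dz 2.9
```

```bash
python3 -m jog '[{"claw":15,"dx":3.1,"dy":1.4,"dz":0.2,"spin":0},{"claw":15,"dx":9,"dy":4.7,"dz":0.3,"spin":0},{"claw":15,"dx":14.4,"dy":9.2,"dz":0.5,"spin":0},{"claw":15,"dx":19.1,"dy":14.4,"dz":0.7,"spin":0},{"claw":15,"dx":23,"dy":20.1,"dz":1,"spin":0},{"claw":15,"dx":26.1,"dy":26.4,"dz":1.2,"spin":0},{"claw":15,"dx":28.2,"dy":33,"dz":1.4,"spin":0},{"claw":15,"dx":29.5,"dy":39.9,"dz":1.6,"spin":0},{"claw":15,"dx":29.7,"dy":46.9,"dz":1.8,"spin":0},{"claw":15,"dx":29,"dy":53.8,"dz":2,"spin":0},{"claw":15,"dx":27.4,"dy":60.6,"dz":2.2,"spin":0},{"claw":15,"dx":24.8,"dy":67.1,"dz":2.5,"spin":0},{"claw":15,"dx":21.3,"dy":73.1,"dz":2.7,"spin":0},{"claw":15,"dx":21.3,"dy":73.1,"dz":2.7,"spin":0},{"claw":15,"dx":21.3,"dy":73.1,"dz":2.7,"spin":0},{"claw":15,"dx":21.3,"dy":73.1,"dz":2.7,"spin":0},{"claw":15,"dx":21.3,"dy":73.1,"dz":2.7,"spin":0}]'; python3 chk.py a3.png
```

```text
time: 13.32
position: [0.4882, 0.0107, 0.113]
tool_rot: [0.635, 3.075, 0.003]
ft_force: [0.4, 5.1, -0.7]
grip_width: 0.227
grip_force: 5.0
ang deg 120.03296688068387 r 0.048161121507857285 z 0.11300157544775413 f [ 0.4  5.1 -0.7] grip 4.998490772995865 0.22739935128513714
arm/hub top z 138 [0.0753 0.0778 0.0788]
```

View pics/a3.png

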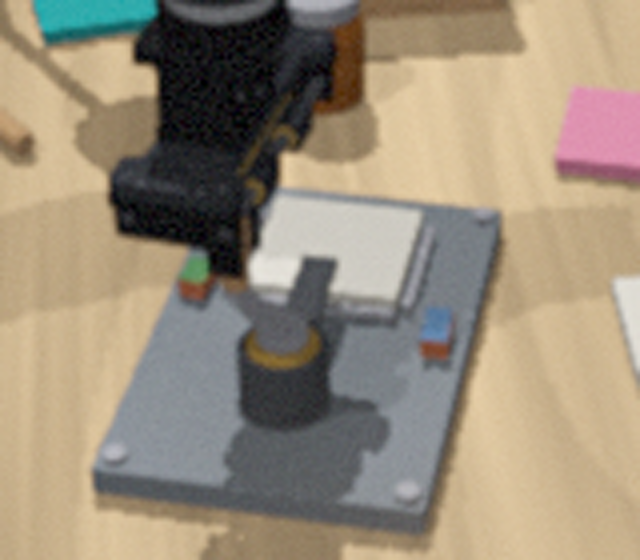

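The screw has sunk 9.9 mm, about one turn. The hub sits low at (280,330), the fingers hold the knob near (240,270) at 5 N, the tile is flat, and the chips are where they were. I'll hand it in.

```bash
python3 -c "
from bench import *
print(get_state()['qd'].round(3));print(close_job())"
```

```text
[ 0.002 -0.004  0.003  0.004  0.002  0.005  0.001]
the job is handed in; nothing more can be done
None
```

The job is handed in (no verdict came back): the tile is pressed level, the screw was turned backward until it dropped and then forward one turn (sunk about 9.9 mm), and the fingers still grip the knob at 5 N.

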